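Clear the rejected brake bracket into the scrap chute

TASK

The black brake bracket tucked against the back stop of the inspection ledge is scrap: press a fingertip on it to slide it out from the stop along the ledge, then push it over the open edge so that it drops down the chute and comes to rest in the yellow tray. Keep it on the ledge until it goes over (do not pick it up), never press or bump the bracket or the ledge with more than about 15 N, and leave the wrench, bottle and caliper where they are.

Things in the scene. Friction and masses are not known exactly. Their poses are not given: they have to be found in the camera images.
- stand: Fixed inspection stand: ledge, chute and catch tray in one. Origin under the middle of the ledge, 160 mm below its top; adjustable feet: the origin lies 0 to 15 mm above the bench, differing each time. Local +x runs along the ledge to the drop, z up. Ledge: level polished steel, 170 mm long (x -85 to +85 mm). A green rim 8 mm high closes the back end and both sides; the lane inside is 54 mm wide.
- ledge_edge (a point): Middle of the ledge's open edge, on its top surface (stand x = +85 mm). Below it a steel chute 74 mm wide slopes down 49 degrees into the tray; nothing beyond the edge stands as high as the ledge's surface.
- ledge_stop (a point): Foot of the back stop's inner face, mid-lane, on the ledge's surface (stand x = -85 mm). The stop is 8 mm high and 6 mm thick, the side rims 8 mm high and 5 mm thick.
- tray_floor (a point): Centre of the yellow catch tray's floor, 155 mm below the ledge's surface, 317 mm from the back stop along stand x. The tray spans stand x = 175 to 288 mm, 102 mm wide inside; side walls 50 mm, end wall 70 mm high.
- bracket_centre (a point): Centre (half-way up) of the scrap bracket: flat black plate 64 x 48 x 6 mm, flat top with two bolt eyes and an orange mark, 0.1 to 0.2 kg. x along its length, z up. Lies flat on the ledge within 4 mm of the back stop, about 3 mm from each side rim, top 2 mm below the rim's: no finger fits behind or beside it. Slides on steel more easily than under a rubber fingertip.
- wrench_mark (a point): Steel wrench about 180 mm long and 7 mm thick, lying flat on the bench; point mid-length, x along it. Bystander.
- oil_mark (a point): Small green bottle, 40 mm wide, 110 mm tall, standing on the bench; point 3 mm above its foot's centre. Bystander.
- caliper_mark (a point): Brake caliper, dark block 50 x 30 x 26 mm with a round cap, on the bench; point 3 mm above its underside's centre. Bystander.
There are look-alikes about, which are no part of the job. Of the things like the part that bears bracket_centre, leave any that is white; of the rest the smaller one is meant.

How it is judged:
By the outcome, as a careful person would: the job done as asked, in the order asked, and still so for the second after the job is handed in, with the robot touching nothing.
It also fails if it takes over 67 s, if anything falls off the work surface, if the arm or the gripper's body presses on something with over 40 N, if the wrist force passes 120 N, or if a joint passes its speed limit or range.

ROBOT

A 6-joint arm with a two-finger parallel gripper is mounted at the origin on the work surface. World frame = base frame: x ahead of the robot, y to its left, z up, the work surface at z = 0. Lengths are in m, angles in rad, forces in N, time in s.
With the tool pointing down it reaches from about 0.2 to 0.875 m from the base axis. Payload 3.4 kg.
Tool frame: the origin (TCP) lies between the finger pads; the fingertips stand 25 mm ahead of it and the grasp point (between the pads) lies 6 mm ahead of it (r.nose_length is the z of the fingertips in the tool frame, in m); z points along the fingers, x is the direction in which the jaws open and shut, and the axes are right-handed (so a half turn about z gives the same grasp; the last joint's range is limited). The gripper opens to 94 mm and grips with 3 to 60 N. Pads are 16 mm wide; open, the fingers measure 119 mm over their backs; the gripper's body (75 mm by 177 mm) begins 78 mm behind the grasp point.
Start: joints at [-0.121, 0.276, 1.505, -0, 1.361, -0.121], TCP at [0.575, -0, 0.23] pointing down, gripper open.
Joint ranges: [-2.89, 2.89], [-0.75, 2.08], [0.22, 2.7], [-1.18, 4.32], [0.11, 2.71], [-2.7, 2.7]. Speed limits (rad/s): [2.57, 2.57, 3.14, 3.14, 3.14, 3.14].

INTERFACE

Orientations are given as a unit quaternion [w, x, y, z].
In Python, from plant import r, gripper_to, inverse_kinematics, vision, models, telemetry gives the robot as it stands. Calls block until the motion is done:
- r.move_to(position, orientation): joint-space move of the TCP to a pose.
- r.move_l(position, rot=None, vel=0.15, guard=None): straight line of the TCP; rot=None keeps the orientation; vel is the mean speed in m/s. With guard (N) it stops when the force on the tool has changed by that much, and returns True; else False.
- r.movej(angles): joint-space move.
- gripper_to(opening, f_grip=None): finger opening in m; f_grip is the grip in N (None keeps the last); returns when the fingers have stopped.
- r.hold(seconds).
- inverse_kinematics(position, orientation): joint angles nearest the present ones, or None.
- vision.snapshot(name): name is "scene" or "side" or "wrist"; returns the picture (400x640x3 uint8, red, green, blue); there is no depth.
- vision.get_calibration(name): a dict with "fx", "fy", "cx", "cy" (pixels), "position" and "orientation" of the camera in the world. Camera axes: x right, y down, z forward; pixel columns grow to the right and rows downward; lengths in m; the calibration is good to about 2 mm. The wrist camera is an equidistant fisheye: a pixel r from the principal point sees the ray r / f radians off the axis. A picture is of the moment at which its call begins: read the wrist's pose just before it. get_calibration takes no time and is no camera call; for the wrist camera it gives the pose at the moment of the call.
A pose or a line that the arm cannot do raises r.PlanningError and nothing moves.
- r.sign_off(): hands the job in, once; it reports no verdict.
Trained networks look in the newest picture that a camera, given by its name, has taken for a name from the list of things; names that differ only in an ending like _2 or _b are one class to them, and where a whole thing is asked for, a point or a joint stands for the part that bears it (a point fixed in the world has none). Each returns a list of dicts, best first, with "score" (0 to 1); they miss things now and then, are a little off and sometimes report something else, mostly with a low value. They report only what shows in the picture. A call takes as long as a camera call. They do not tell look-alikes from the thing itself.
- models.boxes_of(thing, camera): "at" ([x, y, z] in m, in world coordinates, good to about 4 mm: the middle of the surface that is visible of it).
- models.regions_of(thing, camera): "pixels" (400x640 bool, what is visible of it).
- models.mark_of(thing, camera): "at" ([x, y, z] in m, in world coordinates, good to about 4 mm: a listed point, or the origin of a listed thing).
Readings, each from a call of its own:
- telemetry.current_t(): time.
- telemetry.current_joints(): joint angles.
- telemetry.current_dq(): joint speeds.
- telemetry.current_joint_efforts(): joint torques, N m.
- telemetry.current_ee_pos(): TCP position.
- telemetry.current_tool_rot(): TCP orientation.
- telemetry.current_wrist_force(): force on the tool from outside, world axes, zero at the start.
- telemetry.current_torque(): the same for the moment, N m.
- telemetry.current_opening(): finger opening in m.
Only numpy, scipy, OpenCV 4.12 (cv2) and the standard library are available. Lean on these libraries where they do the work, as an engineer would, in place of code of your own. Each camera call takes 0.05 s, during which the arm holds its last target.

## Working session

There is one attempt and no reset: what is moved stays moved. The work goes in short steps, each a Python script; the robot and the scene stay as the last script left them, time stands still between calls to the robot, and variables do not carry over. Pictures are saved under pics/ and viewed, and the job is handed in when it is done.

```bash
ls; mkdir -p pics; python3 - <<'E'
from plant import r, gripper_to, inverse_kinematics, vision, models, telemetry
import cv2
for n in ["scene","side","wrist"]:
    im=vision.snapshot(n); cv2.imwrite(f"pics/a_{n}.png",im[:,:,::-1]); print(n,vision.get_calibration(n))
    for t in ["bracket_centre","ledge_edge","ledge_stop","tray_floor","stand"]:
        print(t,[(d['score'],[round(float(v),4) for v in d['at']]) for d in models.mark_of(t,n)])
print(telemetry.current_t(), r.nose_length, telemetry.current_tool_rot(), telemetry.current_opening())
E
```

```text
pics
scene {'fx': 361.0865729191538, 'fy': 361.0865729191538, 'cx': 318.1420893494209, 'cy': 207.6326838901499, 'position': array([0.86541142, 0.58138585, 0.72487905]), 'orientation': array([-0.10467988,  0.23105519,  0.89446877, -0.36821359])}
bracket_centre [(0.94, [0.6055, 0.2692, 0.0052]), (0.72, [0.5835, 0.1046, 0.1733]), (0.62, [0.482, 0.1329, 0.0021])]
ledge_edge [(0.84, [0.544, -0.0313, 0.1701])]
ledge_stop [(0.57, [0.5887, 0.1319, 0.1726])]
tray_floor [(0.84, [0.5003, -0.1722, 0.0148])]
stand [(0.69, [0.5661, 0.0553, 0.0111])]
side {'fx': 452.22050009900016, 'fy': 452.22050009900016, 'cx': 325.58904486113113, 'cy': 199.29529303584462, 'position': array([ 0.34964305, -0.62814128,  0.91117648]), 'orientation': array([-0.36008119,  0.91889637, -0.15222685,  0.0528959 ])}
bracket_centre [(0.68, [0.4759, 0.1323, 0.0007]), (0.62, [0.5854, 0.1003, 0.178]), (0.38, [0.6104, 0.2697, 0.0011])]
ledge_edge [(0.88, [0.5445, -0.0272, 0.1729])]
ledge_stop [(0.82, [0.589, 0.1347, 0.1707])]
tray_floor [(0.96, [0.4993, -0.1688, 0.0177]), (0.73, [0.5847, 0.1025, 0.1772])]
stand [(0.97, [0.5665, 0.056, 0.0138])]
wrist {'fx': 309.70691628693146, 'fy': 309.70691628693146, 'cx': 318.6938255447902, 'cy': 198.34095524402954, 'position': array([0.57417096, 0.08210952, 0.38551653]), 'orientation': array([ 1.40053116e-01,  9.90143976e-01, -6.10089932e-05, -1.64102997e-04])}
bracket_centre [(0.91, [0.5806, 0.1091, 0.1717]), (0.83, [0.4852, 0.1284, 0.0046])]
ledge_edge [(0.87, [0.5408, -0.0288, 0.1712])]
ledge_stop [(0.97, [0.5951, 0.1326, 0.1678])]
tray_floor [(0.55, [0.4994, -0.1716, 0.0174]), (0.28, [0.6869, -0.1833, 0.0052])]
stand []
0.9 0.025 [-1.55405641e-06  9.99999998e-01 -2.41100139e-05  5.62480326e-05] 0.09407434237881046
```

View pics/a_scene.png

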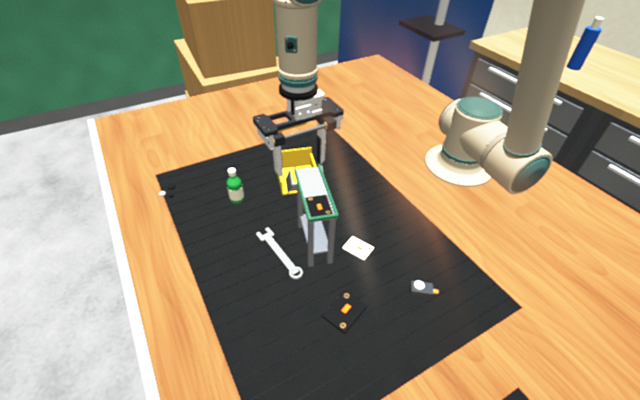

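View pics/a_side.png

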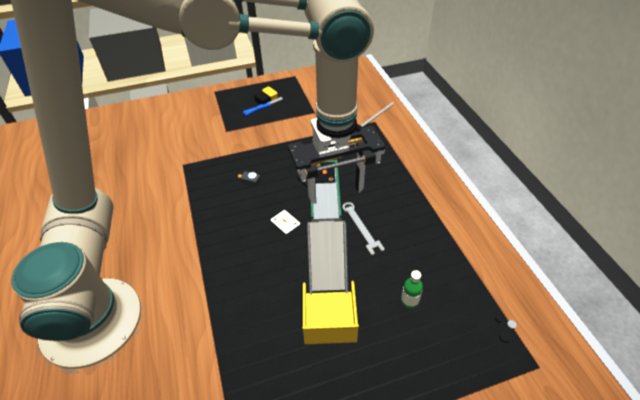

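View pics/a_wrist.png

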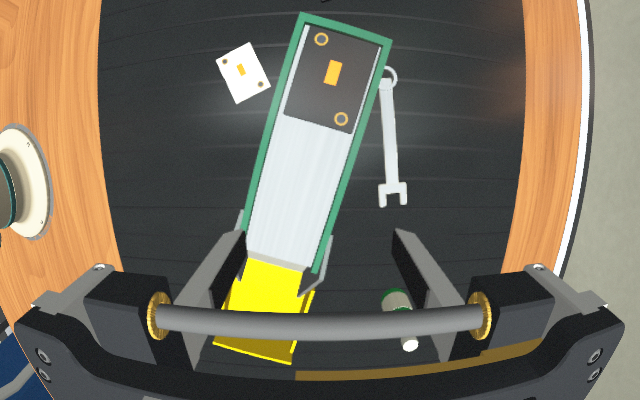

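```bash
cat > h.py <<'E'
from plant import r, gripper_to, inverse_kinematics, vision, models, telemetry
import numpy as np, cv2
from scipy.spatial.transform import Rotation as R
def ray(n,px,z,cal=None):
    c=cal or vision.get_calibration(n); u=(px[0]-c['cx'])/c['fx']; v=(px[1]-c['cy'])/c['fy']
    if n=='wrist':
        t=np.hypot(u,v); k=np.sin(t)/t if t>1e-9 else 1; d=np.array([u*k,v*k,np.cos(t)])
    else: d=np.array([u,v,1.])
    q=c['orientation']; d=R.from_quat([q[1],q[2],q[3],q[0]]).apply(d); p=np.array(c['position'])
    return p+d*(z-p[2])/d[2]
E
python3 - <<'E'
from h import *
im=cv2.imread('pics/a_wrist.png'); c=im[0:150,190:430]; cv2.imwrite('pics/b1.png',cv2.resize(c,None,fx=3.3,fy=3.3,interpolation=cv2.INTER_CUBIC))
im=cv2.imread('pics/a_scene.png'); c=im[170:340,260:460]; cv2.imwrite('pics/b2.png',cv2.resize(c,None,fx=3.5,fy=3.5,interpolation=cv2.INTER_CUBIC))
E
```

```text
(no output)
```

View pics/b1.png

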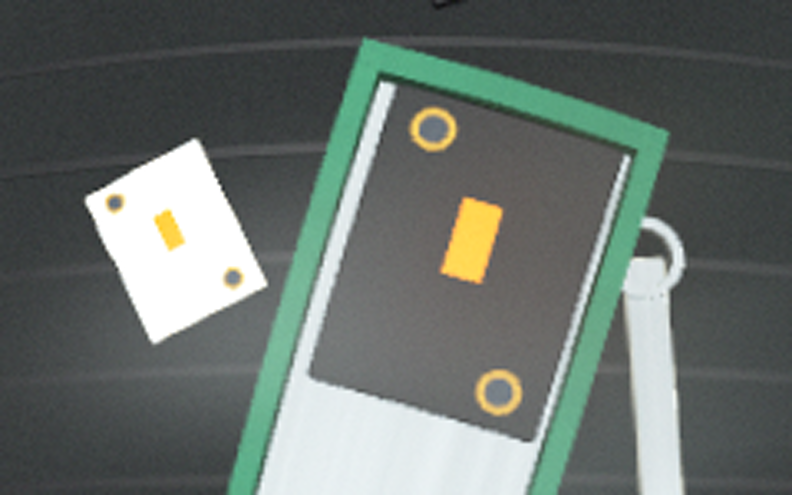

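View pics/b2.png

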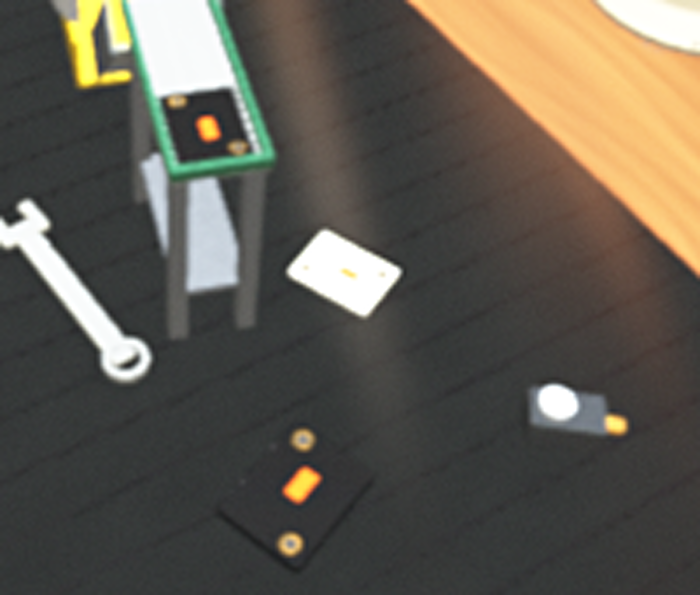

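Candidates in the scene picture are white (358,247), larger black on the bench (346,312) and smaller black on the ledge (318,206). The ledge one fits: it isn't white, it is the smaller one, and it lies against the stop. Next I'll measure it with the wrist camera.

```bash
python3 - <<'E'
from h import *
f=lambda x,y:(190+x/3.3,y/3.3)
zl=0.1715
P={k:ray('wrist',p,z)[:2] for k,p,z in [('ob1',f(365,38),zl+.008),('ob2',f(668,130),zl+.008),
 ('bf1',f(309,377),zl+.006),('bf2',f(533,441),zl+.006),('e1',f(433,129),zl+.006),('e2',f(499,392),zl+.006),('or',f(472,240),zl+.006),
 ('edge1',(247,251),zl),('edge2',(313,273),zl)]}
for k,v in P.items(): print(k,v.round(4))
print('outer w (64):',np.linalg.norm(P['ob1']-P['ob2']),'bracket w (48):',np.linalg.norm(P['bf1']-P['bf2']))
mb=(P['ob1']+P['ob2'])/2; me=(P['edge1']+P['edge2'])/2; print('len 176?',np.linalg.norm(me-mb)); d=(me-mb)/np.linalg.norm(me-mb)
print(d, 'yaw',np.degrees(np.arctan2(d[1],d[0])), 'front->eye', (P['e1']+P['e2'])/2)
d2=P['ob2']-P['ob1'];d2/=np.linalg.norm(d2);print('perp',d2,'d from it',d2[1],-d2[0])
print('bracket mid from back outer (6+32+gap):',(P['or']-mb)@d, 'front', ((P['bf1']+P['bf2'])/2-mb)@d)
E
```

```text
ob1 [0.5622 0.151 ]
ob2 [0.6232 0.1329]
bf1 [0.5508 0.0804]
bf2 [0.5961 0.0672]
e1 [0.5758 0.1315]
e2 [0.5891 0.0772]
or [0.5836 0.1082]
edge1 [ 0.5182 -0.0224]
edge2 [ 0.5696 -0.041 ]
outer w (64): 0.06370960632093105 bracket w (48): 0.04723578098425534
len 176? 0.18036757935879885
[-0.27053761 -0.96270941] yaw -105.69626049127581 front->eye [0.58243608 0.10434185]
perp [ 0.95843312 -0.28531728] d from it -0.2853172800152764 -0.958433122197206
bracket mid from back outer (6+32+gap): 0.03495055827454194 front 0.07080577681476466
```

```bash
cat >> h.py <<'E'
d=np.array([-.277,-.961]); d/=np.linalg.norm(d); S=np.array([.591,.135])
M=np.array([[-d[1],d[0],0],[d[0],d[1],0],[0,0,-1.]]); q_=R.from_matrix(M.T).as_quat() if False else R.from_matrix(np.column_stack([[-d[1],d[0],0],[d[0],d[1],0],[0,0,-1.]])).as_quat()
Q=np.array([q_[3],q_[0],q_[1],q_[2]])
def P(x,z): # x along lane from stop, z of fingertip
    return np.array([*(S+d*x),z+r.nose_length])
def st(m=''):
    p=telemetry.current_ee_pos(); e=np.array(p[:2])-S
    print(m,'t',round(telemetry.current_t(),2),'x',round(e@d*1e3,1),'lat',round(float(e@[-d[1],d[0]])*1e3,1),'tipz',round((p[2]-.025)*1e3,2),'F',np.round(telemetry.current_wrist_force(),2))
E
python3 - <<'E'
from h import *
gripper_to(0.0,f_grip=5); st()
r.move_to(P(.033,.215),Q); st('above')
print(r.move_l(P(.033,.190),vel=.08)); r.hold(.2); st('near')
print(r.move_l(P(.033,.170),vel=.01,guard=2.)); st('touch'); r.hold(.3); st('held')
E
```

```text
t 2.32 x 134.1 lat 22.0 tipz 205.5 F [0.41 0.49 0.48]
above t 2.83 x 32.7 lat -0.2 tipz 214.95 F [-0.04 -1.33 -0.76]
False
near t 3.5 x 33.0 lat 0.4 tipz 190.55 F [ 0.01 -0.13  0.32]
True
touch t 4.67 x 33.0 lat 0.0 tipz 178.47 F [-0.32  0.28  3.92]
held t 4.97 x 33.0 lat -0.0 tipz 178.49 F [-0.35  0.51  5.9 ]
```

```bash
python3 - <<'E'
from h import *
z=telemetry.current_ee_pos()[2]-.025
z0=z
for x in [.038,.045,.055,.065,.075,.083]:
    g=r.move_l(P(x,z0),vel=.03,guard=6.); r.hold(.05); st(str(g))
    if g: break
    fz=telemetry.current_wrist_force()[2]
    if fz<4.5: z0-=.0002
    if fz>8: z0+=.0002
im=vision.snapshot('wrist'); cv2.imwrite('pics/c.png',im[:,:,::-1])
E
```

```text
False t 5.34 x 38.4 lat -0.0 tipz 178.49 F [-0.4  -0.23  2.81]
False t 5.78 x 45.1 lat 0.1 tipz 178.49 F [0.82 1.41 4.74]
False t 6.31 x 55.6 lat 0.1 tipz 178.48 F [0.49 1.23 5.1 ]
False t 6.84 x 65.3 lat 0.1 tipz 178.46 F [0.22 1.25 5.65]
False t 7.38 x 75.2 lat 0.1 tipz 178.46 F [0.93 1.5  5.3 ]
False t 7.84 x 83.2 lat 0.1 tipz 178.44 F [0.1  1.74 4.5 ]
```

View pics/c.png

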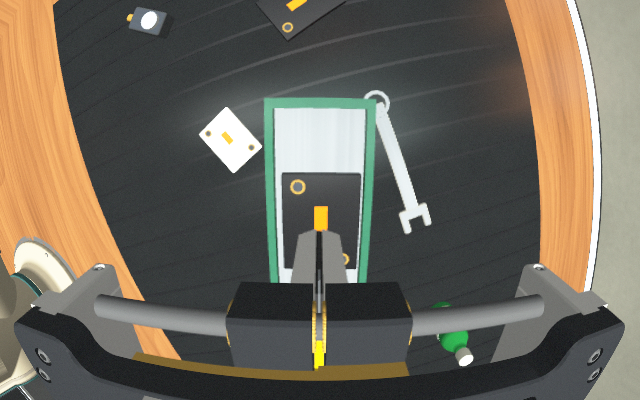

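The bracket has slid clear of the stop. Its rear edge runs from about (281,172) to (360,173), and the stop's inner face is at row 107. I'll measure that gap, lift, and set the finger behind the bracket.

```bash
python3 - <<'E'
from h import *
zl=.1724; n=np.array([-d[1],d[0]])
for k,p,z in [('rearL',(281.5,172.5),zl+.006),('rearR',(360.5,173.5),zl+.006),('rimL',(264,98),zl+.008),('rimR',(377,98.5),zl+.008)]:
    e=ray('wrist',p,z)[:2]-S; print(k,(e@d*1e3).round(1),(e@n*1e3).round(1))
r.move_l(P(.083,.195),vel=.08); r.hold(.1); st('up')
im=vision.snapshot('wrist'); cv2.imwrite('pics/d.png',im[:,:,::-1])
E
```

```text
rearL 37.4 -23.3
rearR 37.9 23.7
rimL -6.9 -32.4
rimR -6.6 32.1
up t 8.35 x 83.4 lat -0.5 tipz 194.21 F [-0.78 -0.24 -0.42]
```

View pics/d.png

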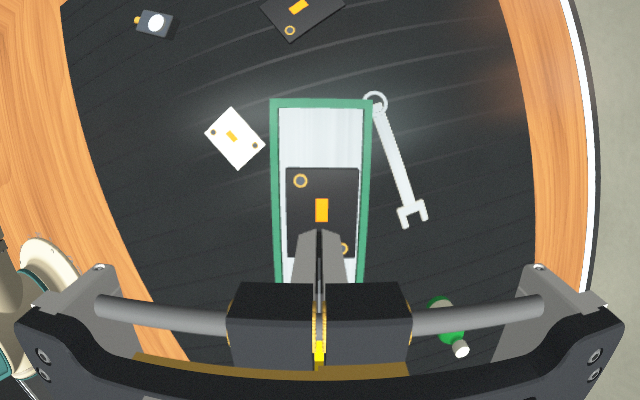

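```bash
python3 - <<'E'
from h import *
r.move_l(P(.020,.195),vel=.1); r.hold(.1); st('behind')
g=r.move_l(P(.020,.1752),vel=.03,guard=3.); r.hold(.1); st(f'down {g}')
if not g:
    for x in [.035,.055,.08,.1,.115]:
        g=r.move_l(P(x,.1752),vel=.035,guard=6.); st(f'push {g}')
        if g: break
im=vision.snapshot('wrist'); cv2.imwrite('pics/e.png',im[:,:,::-1])
E
```

```text
behind t 9.28 x 20.5 lat -0.0 tipz 195.01 F [ 0.78  0.1  -0.23]
down False t 10.19 x 19.9 lat 0.2 tipz 175.46 F [-0.16  0.56  0.22]
push False t 10.77 x 35.3 lat 0.1 tipz 175.27 F [0.64 0.17 0.24]
push False t 11.49 x 55.3 lat 0.0 tipz 175.22 F [ 0.31 -0.25  0.58]
push False t 12.36 x 80.2 lat 0.0 tipz 175.24 F [ 0.07  0.71 -0.49]
push False t 13.08 x 100.3 lat 0.0 tipz 175.19 F [-0.74  0.52  0.16]
push False t 13.66 x 115.4 lat -0.0 tipz 175.2 F [ 0.29 -0.38  0.01]
```

View pics/e.png

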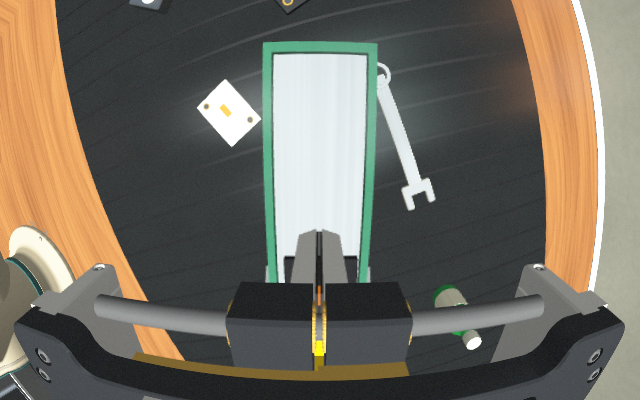

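The bracket is still square in front of the finger, with its rear edge at about row 257. Next I'll push it over the edge.

```bash
python3 - <<'E'
from h import *
for x in [.130,.145,.160,.175,.185]:
    g=r.move_l(P(x,.1752),vel=.05,guard=7.); st(f'push {g}')
    if g: break
r.hold(1.0); st()
for n in ['side','scene','wrist']: cv2.imwrite(f'pics/f_{n}.png',vision.snapshot(n)[:,:,::-1])
E
```

```text
push False t 14.16 x 130.5 lat 0.0 tipz 175.23 F [ 0.86 -0.81  0.07]
push False t 14.61 x 145.3 lat 0.0 tipz 175.21 F [ 0.4   0.2  -0.03]
push False t 15.06 x 160.3 lat 0.0 tipz 175.24 F [ 0.69 -0.27  0.29]
push False t 15.51 x 175.3 lat 0.0 tipz 175.21 F [-0.86  0.03  0.59]
push False t 15.86 x 185.3 lat 0.0 tipz 175.19 F [ 0.54 -0.05  0.21]
 t 16.86 x 185.0 lat 0.0 tipz 175.2 F [0.15 0.63 0.51]
```

View pics/f_side.png

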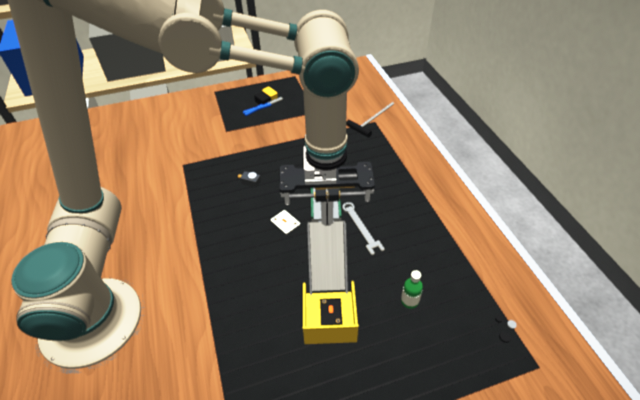

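View pics/f_scene.png

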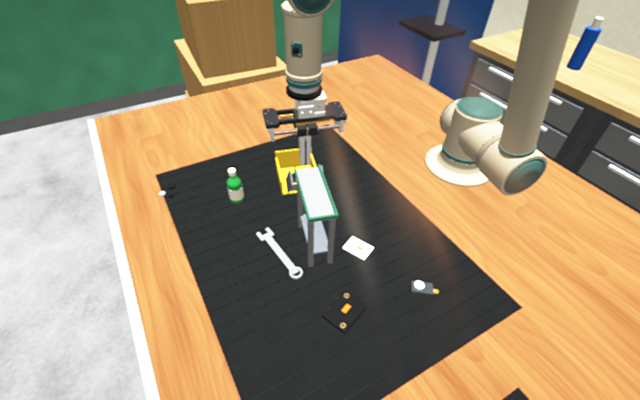

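The bracket lies in the yellow tray at (331,311) in the side view. The wrench, bottle and caliper are where they were. I'll retreat upward, check once more and hand in.

```bash
python3 - <<'E'
from h import *
r.move_l(P(.185,.26),vel=.12); r.hold(.5); st()
im=vision.snapshot('side'); print([(d_['score'],np.round(d_['at'],3)) for d_ in models.mark_of('bracket_centre','side')])
cv2.imwrite('pics/g.png',cv2.resize(im[230:360,260:440,::-1],None,fx=4,fy=4))
a=cv2.imread('pics/a_side.png').astype(int); df=np.abs(a-im[:,:,::-1]).max(2)
for n,(x0,x1,y0,y1) in dict(bottle=(395,430,268,310),wrench=(350,390,215,255),cal=(235,262,168,184)).items(): print(n,df[y0:y1,x0:x1].mean().round(1))
r.sign_off()
E
```

```text
t 18.37 x 185.0 lat -0.0 tipz 259.85 F [-0.73  0.55 -0.67]
[(0.8, array([0.476, 0.131, 0.003])), (0.68, array([0.609, 0.267, 0.004]))]
bottle 1.5
wrench 1.6
cal 1.5
the job is handed in; nothing more can be done
```

View pics/g.png

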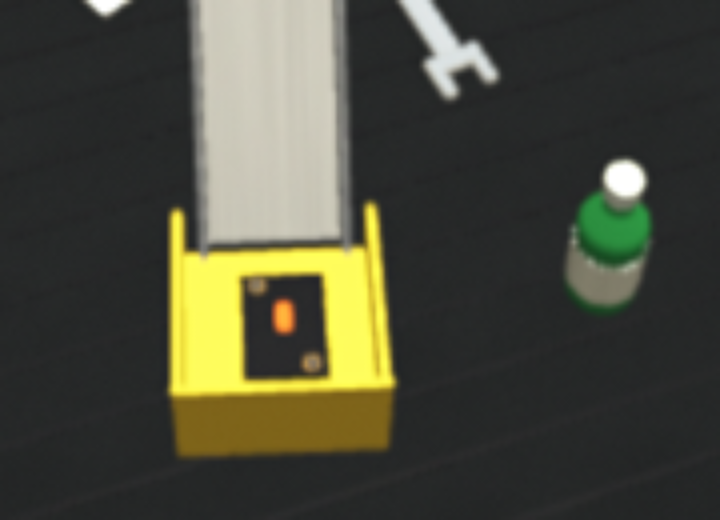

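The scrap bracket is lying flat in the yellow tray, and the job was handed in at about 18.4 s. I pressed on it with closed fingertips and slid it about 37 mm out from the stop. Then I set the finger down behind it and pushed it along the ledge and over the edge.

- **Force:** the highest reading I sampled was 5.9 N of press, and the push readings were around 1 N or less. The force guards, set at 6 to 7 N, never tripped during slide or push.
- **Final picture:** it shows the bracket in the tray and the arm raised clear of everything.
- **Bystanders:** the wrench, bottle and caliper areas of the side picture are unchanged apart from image noise.
- **Check that disagreed:** the last detector call did not report the bracket in the tray. It listed only the two look-alikes on the bench, so I relied on the picture. I viewed the enlarged final crop only after handing in, but the side picture before that already showed the bracket in the tray.
- **Slip:** the finger slipped about 13 mm on the bracket during the slide. I measured the bracket's new position before placing the finger behind it.

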